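# Weigh a flanged housing on the bench balance

## Robot

A 6-joint arm with a two-finger parallel gripper is mounted at the origin on the work surface; the furniture and walls round the work are solid. World frame = base frame: x ahead of the robot, y to its left, z up, the work surface at z = 0. Lengths are in m, angles in degrees, forces in N, time in s.
With the tool pointing down it reaches from about 0.4 to 0.825 m from the base axis. Payload 7 kg.
Tool frame: the origin (TCP) lies midway between the tips of the shut fingers; the grasp point (between the pads) lies 19 mm behind it (r.grip_point_offset is the z of the grasp point in the tool frame, in m); z points along the fingers, y is the line along which they close (so a half turn about z gives the same grasp; the last joint's range is limited). The gripper opens to 88 mm and grips with 3 to 60 N. Pads are 19 mm wide; open, the fingers measure 130 mm over their backs; the gripper's body (78 mm by 193 mm) begins 47 mm behind the grasp point.
Start: joints at [88.241, 20.546, 0.682, 0, -70.136, -16.507], TCP at [0.212, 0.641, 0.227] pointing down, gripper open.
Joint ranges: [-176.03, 176.03], [-82.01, 121.73], [-58.28, 71.71], [-173.87, 95.51], [-174.79, -0.11], [-173.66, 173.66]. Speed limits (degrees/s): [136.94, 136.94, 172.46, 180, 180, 180].

## Interface

Orientations are given as [roll, pitch, yaw] about the fixed x, y, z axes, in that order (R = Rz(yaw) Ry(pitch) Rx(roll)).
In Python, from plant import r, viewer, recognise, outline_of, pinpoint gives the robot as it stands.
- The arm moves only by the tool move_arm, never from a script. Its argument "targets" is a list of rows, each a list of 2 entries, a list of its own where there are three numbers: the shift along the tool's x, y, z in cm, then the turn, a rotation vector about the tool's x, y, z in rad. A call has 1 to 5 rows; each row is the pose to reach, as a shift and turn from the pose commanded when the call began, along the tool's axes at that moment; what a row does not reach only later rows make up. A row lasts 1/8 s, in which the tool goes at most 62.5 mm and 10.7 degrees, less where a joint would pass 70% of its speed; a pose out of reach is approached as far as the arm can. A call with a gripper value outside its range is refused whole. "jaw" is the finger opening in cm, from 0 to 8.76, set as the call begins (left out, the last holds). The fingers move at their own pace and stop on an object; "squeeze" is the grip in N (left out, the last holds). Time passes only in rows, so rows that repeat a pose let the fingers close. It gives the time, the measured TCP pose, the force, the opening and the grip force at its end, in the units of the state.
- r.get_state(): the state, without advancing time (a new reading comes with each control period).
- viewer.capture(name): name is "side" or "top"; returns a dict with "image" (400x640x3 uint8, blue, green, red), "intrinsics" (3x3 intrinsics, pixels), "D" ([k1, k2, p1, p2, k3] as OpenCV has them; the pictures are not rectified), "camera_from_world" (4x4, takes a point from world to camera coordinates). Camera axes: x right, y up, looking along -z (the intrinsics and any distortion apply to the point x, -y, -z); pixel columns grow to the right and rows downward; lengths in m; the calibration is good to about 2 mm. A picture is of the moment at which its call begins. There is no depth.
- r.close_job(): hands the job in; it is judged then, once.
Trained networks look in the newest picture that a camera, given by its name, has taken for a name from the list of things; names that differ only in an ending like _2 or _b are one class to them, and where a whole thing is asked for, a point or a joint stands for the part that bears it (a point fixed in the world has none). Each returns a list of dicts, best first, with "score" (0 to 1); they miss things now and then, are a little off and sometimes report something else, mostly with a low value. They report only what shows in the picture. A call takes as long as a camera call. They do not tell look-alikes from the thing itself.
- recognise(label, camera): "box" ([left, top, right, bottom] in pixels, round what is visible of it).
- outline_of(label, camera): "mask" (400x640 bool, what is visible of it) and "box" ([left, top, right, bottom] in pixels, round what is visible of it).
- pinpoint(label, camera): "location" ([row, column] in pixels: a listed point, or the origin of a listed thing).
The state is a dict: "time_s": time; "joints": joint angles; "qd": joint speeds; "joint_torque": joint torques, N m; "tcp_pos": TCP position; "eef_rot": TCP orientation; "contact_force": force on the tool from outside, world axes, zero at the start; "moment": the same for the moment, N m; "gripper_width": finger opening in m; "gripper_force": force on a finger pad.
Only numpy, scipy, OpenCV 4.12 (cv2) and the standard library are available. Lean on these libraries where they do the work, as an engineer would, in place of code of your own. Each camera call takes 0.05 s, during which the arm holds its last target. There are 200 camera calls.

## Task

Weigh the flanged housing that stands on the left pan of the balance: put over the pin of the empty right pan, flat on the pan, the one of the three weights that suits, then slide the poise along the beam until the beam comes to rest level, and let go. The housing's mass is unknown; press the empty pan down lightly and feel the force it takes to bring the beam level, to know which weight to take. The knife edge is delicate: never push on any part of the balance, by hand or with a weight, with more than about 15 N, and leave the housing and the other things on the bench as they stand.

Things in the scene. Friction and masses are not known exactly. Their poses are not given: they have to be found in the camera images.
- balance: equal-arm balance, fixed; grey base 110 x 230 mm, origin at the centre of its underside, y along the beam to the left (part) pan, x away from the robot at yaw 0. Steel beam 320 mm long, pivot 85 mm above the bench; the pans (72 mm across) are carried 150 mm either side of it and stay horizontal as it tilts, moving 12 mm up or down. Push on it with less than 15 N.
- beam (a joint): tilt of the beam, rad: 0 level, positive with the right (weight) pan low; stops at -0.08 and +0.08. At the start the housing holds it at -0.08, weight pan high. Damped, it takes about 2 s to come to rest. Near level, 0.01 rad stands for about 3.3 g on a pan.
- poise (a joint): place of the sliding poise on the beam, m from the pivot, positive towards the right (weight) pan (-y of the balance); stops at -0.07 and +0.07. Slides stiffly (about 0.7 N), stays where it is left. Mass 230 g: each 10 mm towards the weight pan acts like 15 g more on that pan; near level 10 mm tilts the beam by about 0.045 rad.
- poise_top (a point): centre of the top of the poise's upright stem. The stem is a 10 mm rod with a head 14 mm across and 6 mm high; it rises 42 mm over the poise's block (34 x 30 mm). With the beam level this point is 164 mm above the bench. Free room beside the stem along the beam: at least 40 mm.
- weight_pan: right-hand (weight) pan, a steel disc 72 mm across and 5 mm thick, on the -y side of the balance; its origin lies on its hinge in the beam, 25 mm below its top face
- pan_seat (a point): centre of the top face of the weight pan, 110 mm above the bench when level; z up
- pin_tip (a point): top of the upright pin in the middle of the weight pan: 10 mm thick, 25 mm high, end chamfered 1 mm. The fingertips can press on it.
- housing: dark steel flanged housing with a through bore, flange 60 mm across and 10 mm thick, hub 38 mm across, 34 mm high in all, standing on the left pan round a short pin; origin at the centre of its underside. Mass unknown, from 100 to 500 g.
- weight_150: bored steel weight of 150 g (the thinnest flange): flange 48 mm across and 5 mm thick, on top of it a grip collar 26 mm across and 26 mm high, through bore 12 mm. Origin at the centre of its underside.
- weight_300: bored steel weight of 300 g (the middle one): flange 48 mm across and 16.5 mm thick, on top of it a grip collar 26 mm across and 26 mm high, through bore 12 mm. Origin at the centre of its underside.
- weight_450: bored steel weight of 450 g (the thickest flange): flange 48 mm across and 27.5 mm thick, on top of it a grip collar 26 mm across and 26 mm high, through bore 12 mm. Origin at the centre of its underside.
- petri: shallow round dish with lid, 92 mm across, 15 mm high; bystander, origin at the centre of its underside
- vial_clear: clear glass vial with white cap, 23 mm across, 52 mm high; bystander, origin at the centre of its underside
- dropper_bottle: small white bottle with cap, 48 mm across, 98 mm high; bystander, origin at the centre of its underside
- timer: bench timer standing on its foot, 47 x 68 x 72 mm; bystander, origin at the centre of its underside
Not all that is in view belongs to the job. What is shaped like the weight_150 but brown is not meant.

How it is judged (in metres and radians):
At the end, for the whole second after the job is handed in: One of the three weights sits over the pin flat on the weight pan (within 4 mm of its centre, 3 mm of its face), the housing is still on its own pan, and the beam is at rest within 0.02 rad of level (((horizontal distance between weight_150 and pan_seat below 0.004 m and z of weight_150 in the frame of pan_seat between -0.003 and 0.003 m and linear speed of weight_150 below 0.01 m/s) or (horizontal distance between weight_300 and pan_seat below 0.004 m and z of weight_300 in the frame of pan_seat between -0.003 and 0.003 m and linear speed of weight_300 below 0.01 m/s) or (horizontal distance between weight_450 and pan_seat below 0.004 m and z of weight_450 in the frame of pan_seat between -0.003 and 0.003 m and linear speed of weight_450 below 0.01 m/s)) and value of joint beam between -0.02 and 0.02 rad and velocity of joint beam between -0.02 and 0.02 rad/s and horizontal distance between housing and weight_pan above 0.28 m); the robot touches nothing.
It fails at once if the fingers push on the balance with more than 15 N (contact force between the fingers and balance above 15 N).
It fails at once if a weight is pushed against the balance with more than 15 N (contact force between any of weight_150, weight_300, weight_450 and balance above 15 N).
It fails at once if the housing is touched (contact force between the fingers and housing above 0.5 N).
It fails at once if the housing tips or leaves its pan (angle between housing's own z axis and vertical above 0.2 rad or horizontal distance between housing and weight_pan below 0.28 m).
It fails at once if a bystander is moved by more than 20 mm (distance of any of petri, vial_clear, dropper_bottle, timer from where it was at the start of the episode above 0.02 m).
It also fails if it takes over 67 s, if anything falls off the work surface, if the arm or the gripper's body presses on something with over 40 N, if the wrist force passes 120 N, or if a joint passes its speed limit or range.

## Working session

There is one attempt and no reset: what is moved stays moved. The work goes in short steps, Python scripts to look and compute and a tool call to move; the robot and the scene stay as the last step left them, time stands still between calls to the robot, and variables do not carry over. Pictures are saved under pics/ and viewed, at most 10 in all, crops included, and the job is handed in when it is done.

Besides the shell and the picture viewer there is one more tool, called after "Emit:" as name(argument=value, ...) on one line, values as JSON. move_arm: Moves the arm, as the interface text tells. Its arguments: {"type":"object","properties":{"targets":{"type":"array","items":{"type":"array"}},"jaw":{"type":"number"},"squeeze":{"type":"number"}},"required":["targets"]}

```bash
mkdir -p pics; ls
cat > h.py <<'E'
import numpy as np, cv2
from plant import r, viewer, recognise, outline_of, pinpoint
def cap(n):
    c=viewer.capture(n); return c
def ray(c,row,col):
    K=np.array(c["intrinsics"],float);D=np.array(c["D"],float)
    u=cv2.undistortPoints(np.array([[[col,row]]],float),K,D)[0,0]
    T=np.array(c["camera_from_world"]);R=T[:3,:3];t=T[:3,3]
    d=R.T@np.array([u[0],-u[1],-1.]);o=-R.T@t
    return o,d
def atz(c,row,col,z):
    o,d=ray(c,row,col); return o+d*(z-o[2])/d[2]
def proj(c,p):
    T=np.array(c["camera_from_world"]);q=T[:3,:3]@np.array(p,float)+T[:3,3]
    q=np.array([q[0],-q[1],-q[2]])
    return cv2.projectPoints(q.reshape(1,1,3),np.zeros(3),np.zeros(3),np.array(c["intrinsics"],float),np.array(c["D"],float))[0].ravel()
def tri(a,pa,b,pb):
    A=[];B=[]
    o1,d1=ray(a,*pa);o2,d2=ray(b,*pb)
    d1/=np.linalg.norm(d1);d2/=np.linalg.norm(d2)
    P1=np.eye(3)-np.outer(d1,d1);P2=np.eye(3)-np.outer(d2,d2)
    x=np.linalg.solve(P1+P2,P1@o1+P2@o2)
    return x,np.linalg.norm(P1@(x-o1))+np.linalg.norm(P2@(x-o2))
E
python3 - <<'E'
from h import *
np.set_printoptions(precision=3,suppress=True)
s=r.get_state();print({k:s[k] for k in('time_s','tcp_pos','eef_rot','contact_force','gripper_width')},r.grip_point_offset)
cs={}
for n in('top','side'):
    c=cs[n]=cap(n);cv2.imwrite(f'pics/{n}0.png',c['image'])
    print(n,'cam at',ray(c,200,320)[0],ray(c,200,320)[1])
    for l in('balance','poise_top','pan_seat','pin_tip','weight_pan','housing','weight_150','weight_300','weight_450','petri','vial_clear','dropper_bottle','timer'):
        print(n,l,[(np.round(d['location']),round(d['score'],2)) for d in pinpoint(l,n)[:3]])
E
```

```text
pics
{'time_s': 0.0, 'tcp_pos': array([0.211, 0.641, 0.226]), 'eef_rot': array([179.904,  -0.008, -18.272]), 'contact_force': array([-0.411, -0.143, -0.337]), 'gripper_width': 0.08780955404018652} -0.0188
top cam at [ 0.151 -0.098  1.392] [ 0.182 -0.002 -0.983]
top balance [(array([165., 268.]), 0.92)]
top poise_top [(array([162., 376.]), 0.71), (array([147., 260.]), 0.67)]
top pan_seat [(array([147., 324.]), 0.82)]
top pin_tip [(array([140., 325.]), 0.68)]
top weight_pan [(array([148., 326.]), 0.96)]
top housing [(array([156., 211.]), 0.87), (array([135., 336.]), 0.21)]
top weight_150 [(array([195., 410.]), 0.72), (array([287., 398.]), 0.71), (array([164., 374.]), 0.66)]
top weight_300 [(array([195., 410.]), 0.72), (array([287., 398.]), 0.71), (array([164., 374.]), 0.66)]
top weight_450 [(array([195., 410.]), 0.72), (array([287., 398.]), 0.71), (array([164., 374.]), 0.66)]
top petri [(array([222., 335.]), 0.68), (array([162., 376.]), 0.26)]
top vial_clear [(array([165., 270.]), 0.46), (array([137., 424.]), 0.41)]
top dropper_bottle [(array([165., 270.]), 0.64), (array([229., 396.]),
[... 156 characters left out ...]
_top [(array([211., 272.]), 0.47)]
side pan_seat [(array([191., 276.]), 0.53)]
side pin_tip [(array([186., 279.]), 0.77)]
side weight_pan [(array([198., 277.]), 0.75)]
side housing [(array([259., 270.]), 0.71)]
side weight_150 [(array([182., 303.]), 0.65), (array([202., 287.]), 0.65), (array([212., 301.]), 0.54)]
side weight_300 [(array([182., 303.]), 0.65), (array([202., 287.]), 0.65), (array([212., 301.]), 0.54)]
side weight_450 [(array([182., 303.]), 0.65), (array([202., 287.]), 0.65), (array([212., 301.]), 0.54)]
side petri [(array([219., 330.]), 0.41)]
side vial_clear [(array([172., 281.]), 0.53)]
side dropper_bottle [(array([197., 345.]), 0.55)]
side timer [(array([212., 264.]), 0.47)]
```

Run:
```python
import cv2
a=cv2.imread('pics/top0.png')[100:320,180:460];b=cv2.imread('pics/side0.png')[130:310,210:400]
cv2.imwrite('pics/topc.png',cv2.resize(a,None,fx=2.7,fy=2.7,interpolation=cv2.INTER_CUBIC))
cv2.imwrite('pics/sidec.png',cv2.resize(b,None,fx=3.3,fy=3.3,interpolation=cv2.INTER_CUBIC))
```

```text
(no output)
```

View pics/topc.png

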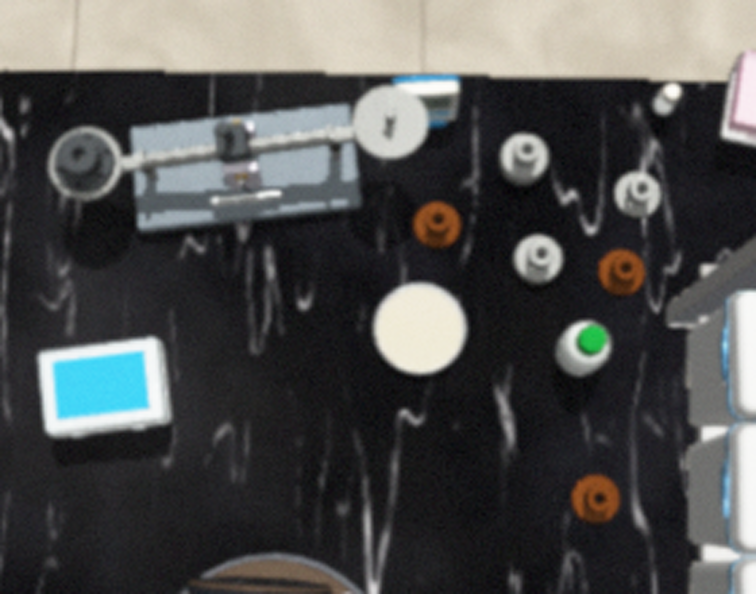

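View pics/sidec.png

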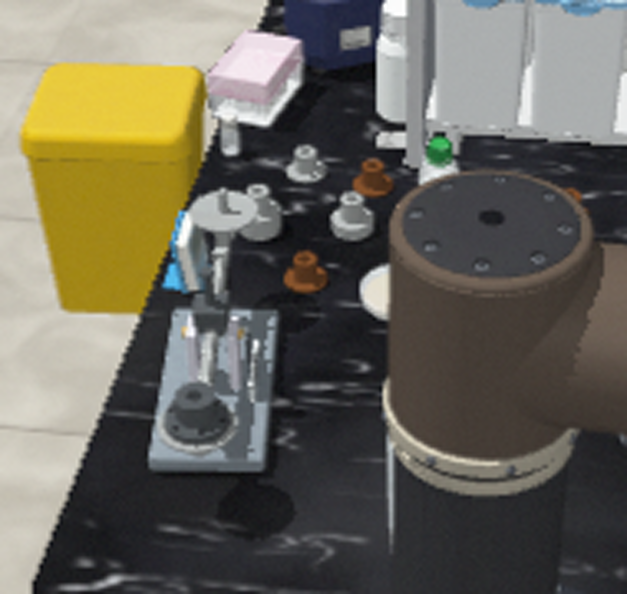

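Top picture: the grey weights are at px (374,158), (416,172) and (379,196). The look-alikes are brown, at (342,183), (410,200) and (401,284), and are rejected. The weight pan is at (324,146), the housing at (211,158) and the poise at (266,152). In the side picture, the flange thickness suggests 450 g at (374,158), 150 g at (416,172) and 300 g at (379,196). I will check that by measuring.

```bash
cat >> h.py <<'E'
from scipy.optimize import least_squares
def circ(x,y,z,rad,n=40):
    a=np.linspace(0,2*np.pi,n,endpoint=False);return [(x+rad*np.cos(t),y+rad*np.sin(t),z) for t in a]
def render(c,x,y,cyls,S=8):
    m=np.zeros((400*S//2,640*S//2),np.uint8)  # half-canvas handled by scale 4
    for z0,z1,rad in cyls:
        p=np.array([proj(c,q) for q in circ(x,y,z0,rad)+circ(x,y,z1,rad)],np.float32)
        h=cv2.convexHull(((p+.5)*S/2).astype(np.int32));cv2.fillConvexPoly(m,h,1)
    return m
def cen(m): 
    M=cv2.moments(m.astype(np.uint8),True);return np.array([M['m10']/M['m00'],M['m01']/M['m00']]),M['m00']
def locate(c,mask,cyls):
    t,A=cen(mask);z=np.mean([cyls[0][0],cyls[-1][1]])
    x,y=atz(c,t[1],t[0],z)[:2]
    for _ in range(4):
        g,B=cen(render(c,x,y,cyls));g=g/4-.5
        d=atz(c,t[1],t[0],z)-atz(c,g[1],g[0],z);x+=d[0];y+=d[1]
    return np.array([x,y]),A,B/16
W={150:5,300:16.5,450:27.5}
def wc(n,z=0): return [(z,z+W[n]/1e3,.024),(z+W[n]/1e3,z+W[n]/1e3+.026,.013)]
E
python3 - <<'E'
from h import *
np.set_printoptions(precision=4,suppress=True)
cs={n:cap(n) for n in('top','side')}
for n,c in cs.items():
    for d in outline_of('weight_150',n)[:8]:
        b=d['box'];m=d['mask'];col=c['image'][m].mean(0)
        print(n,np.round(b),round(d['score'],2),'bgr',np.round(col),'area',m.sum())
        if col[2]-col[0]<40:
            for k in W:
                p,A,B=locate(c,m,wc(k));print('   ',k,p,'dA',A-B, 'h',b[3]-b[1])
c=cs['top']
for l,cy in(('weight_pan',[(.117,.122,.036)]),('housing',[(.098,.108,.03),(.108,.132,.019)]),('petri',[(0,.015,.046)]),('dropper_bottle',[(0,.07,.024),(.07,.098,.012)])):
    for d in outline_of(l,'top')[:2]:print(l,np.round(d['box']),d['score'],d['mask'].sum(),*locate(c,d['mask'],cy))
for l,z in(('poise_top',.164),('pin_tip',.147),('pan_seat',.122)):
    for d in pinpoint(l,'top')[:2]: print(l,d['location'],round(d['score'],2),atz(c,*d['location'],z))
    for d in pinpoint(l,'side')[:2]: print(' side',l,d['location'],round(d['score'],2),atz(cs['side'],*d['location'],z))
E
```

```text
top [373. 187. 388. 206.] 0.72 bgr [161. 165. 164.] area 224
    150 [ 0.4238 -0.2632] dA -18.5625 h 18.900000000000006
    300 [ 0.4226 -0.2624] dA -36.6875 h 18.900000000000006
    450 [ 0.4213 -0.2617] dA -54.875 h 18.900000000000006
top [408. 161. 426. 182.] 0.58 bgr [154. 158. 157.] area 222
    150 [ 0.4951 -0.3679] dA -12.5625 h 20.30000000000001
    300 [ 0.4935 -0.3666] dA -36.25 h 20.30000000000001
    450 [ 0.4921 -0.3655] dA -59.75 h 20.30000000000001
top [402. 191. 418. 206.] 0.54 bgr [ 26.  59. 109.] area 198
top [367. 154. 380. 168.] 0.52 bgr [150. 155. 154.] area 226
    150 [ 0.5304 -0.2473] dA -8.0625 h 13.900000000000006
    300 [ 0.5286 -0.2465] dA -31.0625 h 13.900000000000006
    450 [ 0.527  -0.2459] dA -52.625 h 13.900000000000006
top [336. 174. 352. 196.] 0.51 bgr [ 27.  61. 112.] area 227
side [283. 188. 297. 201.] 0.69 bgr [126. 126. 123.] area 135
    150 [ 0.5258 -0.2562] dA 16.5625 h 12.5
    300 [ 0.524  -0.2484] dA -18.8125 h 12.5
    450 [ 0.5224 -0.2412] dA -51.75 h 12.5
side [316. 179. 329. 188.] 0.68 bgr [35. 61. 97.] area 94
side [297. 174. 308. 1
[... 418 characters left out ...]
75 h 83.60000000000002
    450 [ 0.5492 -0.1081] dA 440.125 h 83.60000000000002
housing [375. 187. 389. 206.] 0.74 227 [ 0.404  -0.2518] 227.0 444.9375
housing [200. 147. 218. 170.] 0.71 352 [0.492  0.1882] 352.0 426.375
petri [315. 206. 355. 243.] 0.73 901 [ 0.3492 -0.1438] 901.0 917.5
dropper_bottle [387. 217. 408. 238.] 0.88 317 [ 0.3276 -0.3034] 317.0 348.875
poise_top [147.1, 259.7] 0.44 [0.5101 0.0526 0.164 ]
poise_top [165.7, 269.5] 0.19 [0.4625 0.0262 0.164 ]
pin_tip [141.9, 322.3] 0.7 [ 0.5314 -0.1037  0.147 ]
 side pin_tip [185.2, 277.0] 0.54 [ 0.5353 -0.1145  0.147 ]
pan_seat [146.3, 323.3] 0.85 [ 0.5272 -0.1066  0.122 ]
 side pan_seat [192.5, 277.0] 0.71 [ 0.535  -0.1071  0.122 ]
```

```bash
cat >> h.py <<'E'
from scipy.optimize import minimize
def seg(c,box,thr=75):
    im=cv2.resize(c['image'],None,fx=4,fy=4,interpolation=cv2.INTER_LINEAR)
    x0,y0,x1,y1=[int(4*v) for v in box]
    g=im[...,0].astype(int); m=((g>thr)).astype(np.uint8)
    o=np.zeros_like(m);o[y0:y1,x0:x1]=m[y0:y1,x0:x1]
    n,l,s,_=cv2.connectedComponentsWithStats(o);k=1+np.argmax(s[1:,4]);return (l==k).astype(np.uint8)
def fitm(c,m,cyls,x0):
    f=lambda p:1-(m&render(c,p[0],p[1],cyls)).sum()/max(1,(m|render(c,p[0],p[1],cyls)).sum())
    q=minimize(f,x0,method='Nelder-Mead',options=dict(initial_simplex=np.array([x0,np.add(x0,(.006,0)),np.add(x0,(0,.006))]),xatol=1e-4,fatol=1e-3))
    return q.x,1-q.fun
E
python3 - <<'E'
from h import *
np.set_printoptions(precision=4,suppress=True)
cs={n:cap(n) for n in('top','side')}
c=cs['top'];s=cs['side']
for nm,b,x0 in(('A',(362,146,388,172),(.528,-.246)),('B',(403,160,430,184),(.494,-.367)),('C',(367,184,394,208),(.423,-.262))):
    m=seg(c,b)
    for k in W:
        p,i=fitm(c,m,wc(k),x0);u=proj(s,[*p,.02]);ms=seg(s,(u[0]-12,u[1]-14,u[0]+12,u[1]+14));ps,i2=fitm(s,ms,wc(k),p)
        print(nm,k,p,round(i,3),'side',ps,round(i2,3))
m=seg(c,(306,120,345,168));print('pan',fitm(c,m,[(.117,.122,.036)],(.53,-.107)),m.sum()/16)
a=c['image'][110:200,190:360];b=s['image'][175:280,240:320]
cv2.imwrite('pics/bal.png',np.vstack([cv2.resize(a,(680,360),interpolation=cv2.INTER_CUBIC),np.zeros((5,680,3),np.uint8)]))
cv2.imwrite('pics/w.png',cv2.resize(s['image'][165:230,250:350],None,fx=7,fy=7,interpolation=cv2.INTER_CUBIC))
E
```

```text
A 150 [ 0.5323 -0.251 ] 0.875 side [ 0.5309 -0.2469] 0.385
A 300 [ 0.5306 -0.2496] 0.948 side [ 0.5314 -0.2473] 0.503
A 450 [ 0.5292 -0.2484] 0.924 side [ 0.5298 -0.2435] 0.6
B 150 [ 0.4957 -0.369 ] 0.818 side [ 0.4968 -0.3639] 0.815
B 300 [ 0.4936 -0.3681] 0.835 side [ 0.4963 -0.3611] 0.693
B 450 [ 0.4927 -0.3674] 0.814 side [ 0.4963 -0.3596] 0.582
C 150 [ 0.4253 -0.2641] 0.919 side [ 0.426  -0.2659] 0.805
C 300 [ 0.4237 -0.2634] 0.947 side [ 0.4246 -0.2584] 0.955
C 450 [ 0.4223 -0.262 ] 0.917 side [ 0.424  -0.2571] 0.798
pan (array([ 0.5322, -0.1081]), np.float64(0.45965343028471595)) 1323.6875
```

View pics/bal.png

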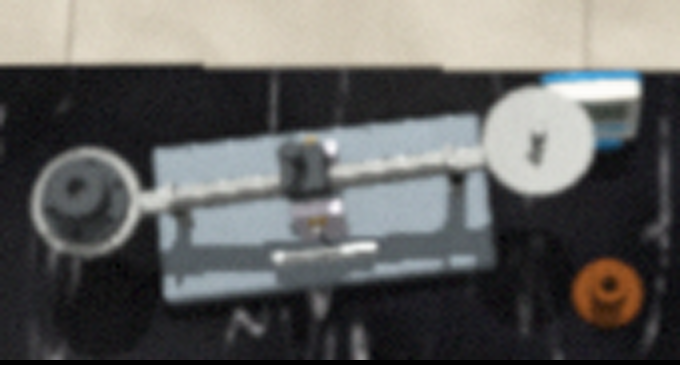

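View pics/w.png

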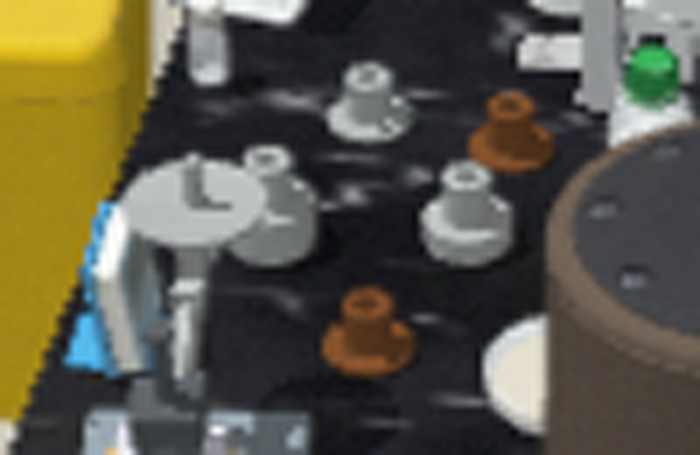

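Run:
```python
from h import *
np.set_printoptions(precision=4,suppress=True)
c=cap('top')
g=cv2.cvtColor(c['image'],cv2.COLOR_BGR2GRAY)
# edge fit of pan circles: maximise gradient along projected circle
G=cv2.GaussianBlur(g,(0,0),.8).astype(np.float32);dx=cv2.Sobel(G,5,1,0);dy=cv2.Sobel(G,5,0,1);M=np.hypot(dx,dy)
for nm,z,x0 in(('wpan',.122,(.53,-.107)),('hpan',.098,(.49,.188))):
    def f(p):
        q=np.array([proj(c,v) for v in circ(p[0],p[1],z,.036,72)],np.float32)
        return -np.minimum(cv2.remap(M,q[:,:1],q[:,1:],1),120).mean()
    best=min(((f((x0[0]+i*.002,x0[1]+j*.002)),x0[0]+i*.002,x0[1]+j*.002) for i in range(-6,7) for j in range(-6,7)))
    q=minimize(f,best[1:],method='Nelder-Mead',options=dict(initial_simplex=[best[1:],(best[1]+.002,best[2]),(best[1],best[2]+.002)]));print(nm,q.x,q.fun)
print('by eye',atz(c,145,324.5,.122),atz(c,160.25,211.5,.098))
print('poise block top centre',atz(c,150,265.7,.122))
s=r.get_state();print(s['time_s'],s['tcp_pos'],s['eef_rot'])
```

```text
wpan [ 0.5363 -0.1101] -116.34050750732422
hpan [0.4919 0.1862] -119.2596435546875
by eye [ 0.5308 -0.1096  0.122 ] [0.4919 0.1869 0.098 ]
poise block top centre [0.5149 0.0419 0.122 ]
2.25 [0.2116 0.641  0.2266] [-179.9988    0.0007  -18.2666]
```

```bash
cat >> h.py <<'E'
from scipy.spatial.transform import Rotation as Ro
def to(x,y,z,yaw=None):
    s=r.get_state();R=Ro.from_euler('xyz',s['eef_rot'],degrees=True)
    d=R.inv().apply(np.array([x,y,z])-s['tcp_pos'])*100
    w=np.zeros(3) if yaw is None else (R.inv()*Ro.from_euler('xyz',[180,0,yaw],degrees=True)).as_rotvec()
    print('shift cm',np.round(d,2),'turn',np.round(w,3))
def st():
    s=r.get_state();print('t',round(s['time_s'],2),'tcp',np.round(s['tcp_pos'],4),'rot',np.round(s['eef_rot'],2),'F',np.round(s['contact_force'],2),'w',round(s['gripper_width'],4),'gf',np.round(s['gripper_force'],2))
E
python3 - <<'E'
from h import *
to(.533,-.11,.19,8)
E
```

```text
shift cm [54.06 61.24  3.66] turn [-0.     0.    -0.458]
```

Emit:
move_arm(targets=[[[54,61.2,3.6],[0,0,-0.459]],[[54,61.2,3.6],[0,0,-0.459]],[[54,61.2,3.6],[0,0,-0.459]],[[54,61.2,3.6],[0,0,-0.459]],[[54,61.2,3.6],[0,0,-0.459]]], jaw=0)

```text
time_s: 2.88
tcp_pos: [0.3348, 0.3521, 0.213]
eef_rot: [-180.0, -0.0, 8.1]
contact_force: [0.7, 0.8, 0.2]
gripper_width: 0.0429
gripper_force: 0.0
```

Emit:
move_arm(targets=[[[13.2,48.5,2.3],[0,0,0]],[[13.2,48.5,2.3],[0,0,0]],[[13.2,48.5,2.3],[0,0,0]],[[13.2,48.5,2.3],[0,0,0]],[[13.2,48.5,2.3],[0,0,0]]])

```text
time_s: 3.5
tcp_pos: [0.4583, 0.0653, 0.199]
eef_rot: [-180.0, -0.1, 8.1]
contact_force: [2.0, 1.3, 0.1]
gripper_width: 0.0008
gripper_force: 0.0
```

Run:
```python
from h import *
to(.533,-.11,.17,8)
```

```text
shift cm [ 4.93 18.41  2.9 ] turn [-0.001 -0.002  0.001]
```

Emit:
move_arm(targets=[[[4.9,18.2,2],[0,0,0]],[[4.9,18.2,2.5],[0,0,0]],[[4.9,18.2,2.9],[0,0,0]],[[4.9,18.2,2.9],[0,0,0]],[[4.9,18.2,2.9],[0,0,0]]])

```text
time_s: 4.12
tcp_pos: [0.5313, -0.1067, 0.1692]
eef_rot: [-180.0, 0.0, 7.9]
contact_force: [0.0, 0.3, 0.6]
gripper_width: 0.0006
gripper_force: 0.0
```

Run:
```python
from h import *
st();to(.533,-.11,.15,8)
cs={n:cap(n) for n in('top','side')}
for n,c in cs.items():
    p=r.get_state()['tcp_pos'];print(n,proj(c,p),[ (d['location'],round(d['score'],2)) for d in pinpoint('pin_tip',n)[:2]], proj(c,[.533,-.11,.147]))
cv2.imwrite('pics/press.png',cv2.resize(cs['side']['image'][140:240,230:330],None,fx=6,fy=6,interpolation=cv2.INTER_CUBIC))
```

```text
t 4.12 tcp [ 0.5313 -0.1067  0.1692] rot [-1.80e+02  4.00e-02  7.94e+00] F [0.   0.26 0.58] w 0.0006 gf 0.0
shift cm [0.12 0.35 1.92] turn [-0.     0.001 -0.001]
top [323.06582289 139.15239825] [([141.9, 322.8], 0.78)] [324.78876776 141.32130012]
side [277.11699741 181.14407798] [([187.0, 276.3], 0.53)] [277.37198525 185.99687908]
```

View pics/press.png

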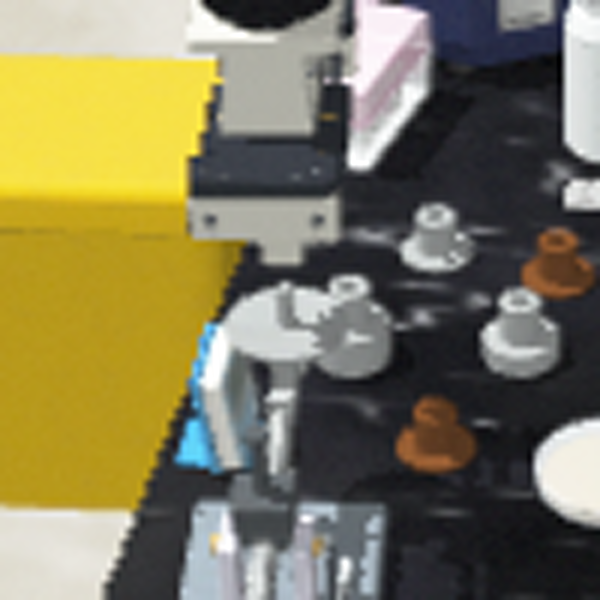

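Emit:
move_arm(targets=[[[0.1,0.3,1.0],[0,0,0]],[[0.1,0.3,1.9],[0,0,0]],[[0.1,0.3,2.3],[0,0,0]],[[0.1,0.3,2.6],[0,0,0]],[[0.1,0.3,2.8],[0,0,0]]])

```text
time_s: 4.95
tcp_pos: [0.5327, -0.1091, 0.1414]
eef_rot: [180.0, 0.0, 8.0]
contact_force: [-2.5, 0.3, 3.0]
gripper_width: 0.0008
gripper_force: 1.8
```

Emit:
move_arm(targets=[[[0,0,0.3],[0,0,0]],[[0,0,0.6],[0,0,0]],[[0,0,0.6],[0,0,0]],[[0,0,0.6],[0,0,0]],[[0,0,0.6],[0,0,0]]])

```text
time_s: 5.58
tcp_pos: [0.5329, -0.1092, 0.1356]
eef_rot: [180.0, 0.0, 8.0]
contact_force: [-2.7, -1.2, 4.0]
gripper_width: 0.0001
gripper_force: 1.8
```

Emit:
move_arm(targets=[[[0,0,0],[0,0,0]],[[0,0,0],[0,0,0]],[[0,0,0],[0,0,0]],[[0,0,0],[0,0,0]],[[0,0,0],[0,0,0]]])

```text
time_s: 6.2
tcp_pos: [0.533, -0.1091, 0.1356]
eef_rot: [180.0, -0.0, 8.0]
contact_force: [-1.6, -2.0, 3.5]
gripper_width: 0.0002
gripper_force: 1.8
```

Run:
```python
from h import *
F=[]
for i in range(6):
    c=cap('top' if i%2 else 'side');F.append(r.get_state()['contact_force'])
print(np.round(F,2));st()
for n in('top','side'):
    print([ (d['location'],round(d['score'],2)) for d in pinpoint('pan_seat',n)[:2]],[ (d['location'],round(d['score'],2)) for d in pinpoint('poise_top',n)[:2]])
```

```text
[[-3.06 -1.18  3.74]
 [-1.76 -1.3   3.47]
 [-2.79 -1.33  4.1 ]
 [-2.32 -1.06  4.52]
 [-2.27 -2.31  3.05]
 [-2.78 -2.55  3.38]]
t 6.5 tcp [ 0.533  -0.1091  0.1355] rot [180.    -0.     8.04] F [-2.78 -2.55  3.38] w 0.0004 gf 1.84
[([147.9, 325.4], 0.76)] [([142.2, 326.0], 0.6), ([146.5, 257.2], 0.44)]
[([197.3, 276.9], 0.72)] [([210.2, 274.4], 0.71)]
```

Emit:
move_arm(targets=[[[0,0,-1.5],[0,0,0]],[[0,0,-3.5],[0,0,0]],[[-6.5,6.8,-3.5],[0,0,0]],[[-12.9,13.6,-3.5],[0,0,0]],[[-12.9,13.6,-1],[0,0,0]]], jaw=4.4, squeeze=15)

```text
time_s: 7.32
tcp_pos: [0.4278, -0.2595, 0.1496]
eef_rot: [179.9, -0.3, 8.1]
contact_force: [0.8, -1.2, -1.0]
gripper_width: 0.0424
gripper_force: 0.0
```

Emit:
move_arm(targets=[[[0,0,0],[0,0,0]],[[0,0,0],[0,0,0]],[[0,0,0],[0,0,0]]])

```text
time_s: 7.7
tcp_pos: [0.4281, -0.2576, 0.148]
eef_rot: [180.0, -0.1, 8.1]
contact_force: [0.2, 0.1, 0.6]
gripper_width: 0.044
gripper_force: 0.0
```

Run:
```python
from h import *
F=[]
for i in range(6):
    c=cap('top' if i%2 else 'side');F.append(r.get_state()['contact_force'])
print(np.mean(F,0),np.std(F,0));st()
to(.424,-.2615,.012,8)
c=viewer.capture('side');m=seg(c,(280,184,300,206))
t=viewer.capture('top')
print('side fit',fitm(c,m,wc(300),(.424,-.262)))
im=np.hstack([cv2.resize(v[y:y+70,x:x+70],None,fx=5.7,fy=5.7,interpolation=cv2.INTER_CUBIC) for v,y,x in((t['image'],150,340),(c['image'],140,250))]);cv2.imwrite('pics/g.png',im)
print('tcp top',proj(t,r.get_state()['tcp_pos']),'side',proj(c,r.get_state()['tcp_pos']))
```

```text
[ 0.01242649 -0.06799795 -0.45352272] [0.38771435 0.38689792 0.56855195]
t 8.0 tcp [ 0.4272 -0.2577  0.1474] rot [ 1.80e+02 -1.00e-02  8.09e+00] F [-0.5   0.06  0.23] w 0.0443 gf 0.0
shift cm [-0.37  0.33 13.54] turn [ 0.    -0.     0.002]
side fit (array([ 0.424, -0.262]), np.float64(0.0))
tcp top [383.36586287 183.15135802] side [315.1430125  165.20748815]
```

View pics/g.png

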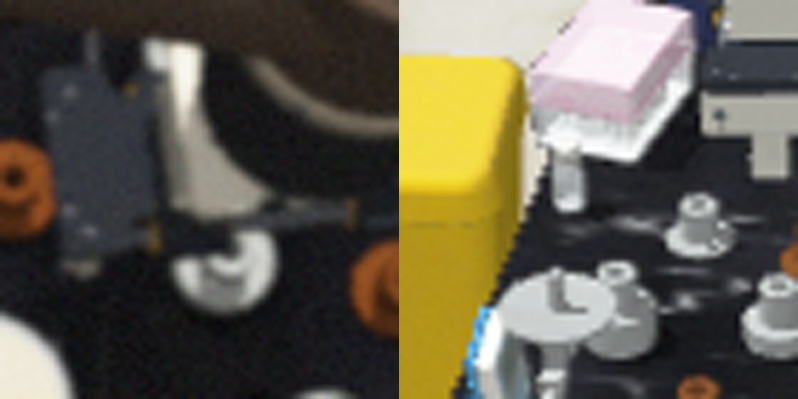

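Pressing takes about 3.9 N, which is roughly 395 g. The 450 g weight therefore suits best, with the poise moved left; 300 g would run out of poise travel. Taking the 450 g weight at (0.53, -0.247), with the gripper turned so its body clears the pan.

Emit:
move_arm(targets=[[[5,0.2,0],[0,0,-0.186]],[[10.2,0.3,0],[0,0,-0.372]],[[10.2,0.3,2],[0,0,-0.557]],[[10.2,0.3,4],[0,0,-0.557]],[[10.2,0.3,5],[0,0,-0.557]]])

```text
time_s: 8.72
tcp_pos: [0.5277, -0.2467, 0.096]
eef_rot: [-179.9, 0.1, 39.9]
contact_force: [-0.4, 0.1, 0.1]
gripper_width: 0.0441
gripper_force: 0.0
```

Emit:
move_arm(targets=[[[0,0,0],[0,0,0]],[[0,0,0],[0,0,0]]])

```text
time_s: 8.98
tcp_pos: [0.5287, -0.2471, 0.0981]
eef_rot: [179.9, -0.0, 39.9]
contact_force: [0.3, -1.2, 0.6]
gripper_width: 0.0438
gripper_force: 0.0
```

Run:
```python
from h import *
c=viewer.capture('side');t=viewer.capture('top')
st();to(.5295,-.2475,.031,40)
p=r.get_state()['tcp_pos']
print('tcp side',proj(c,p),'weight top',proj(c,[.5295,-.2475,.0535]))
cv2.imwrite('pics/g2.png',np.hstack([cv2.resize(c['image'][120:220,240:340],None,fx=4,fy=4,interpolation=cv2.INTER_CUBIC),cv2.resize(t['image'][110:210,310:410],None,fx=4,fy=4,interpolation=cv2.INTER_CUBIC)]))
```

```text
t 9.07 tcp [ 0.5287 -0.247   0.0982] rot [ 1.7993e+02 -5.0000e-02  3.9940e+01] F [-0.9  -0.09 -0.39] w 0.0443 gf 0.0
shift cm [0.02 0.08 6.72] turn [ 0.001 -0.001 -0.001]
tcp side [287.25490063 176.1389653 ] weight top [287.57528864 186.1847323 ]
```

View pics/g2.png

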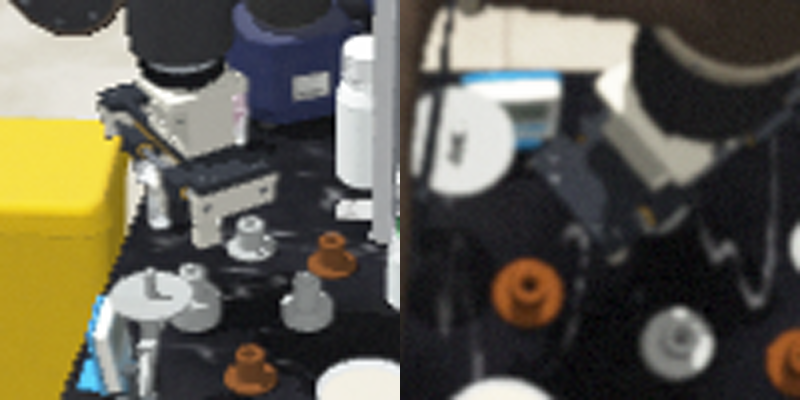

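Emit:
move_arm(targets=[[[0,0.05,2],[0,0,0]],[[0,0.05,4],[0,0,0]],[[0,0.05,5.5],[0,0,0]],[[0,0.05,6.7],[0,0,0]],[[0,0.05,6.7],[0,0,0]]])

```text
time_s: 9.7
tcp_pos: [0.5281, -0.2472, 0.0295]
eef_rot: [-179.9, 0.1, 39.9]
contact_force: [0.3, 0.1, -0.2]
gripper_width: 0.044
gripper_force: 0.0
```

Emit:
move_arm(targets=[[[0,0,0],[0,0,0]],[[0,0,0],[0,0,0]],[[0,0,0],[0,0,0]],[[0,0,0],[0,0,0]]], jaw=0, squeeze=20)

```text
time_s: 10.2
tcp_pos: [0.5286, -0.2472, 0.0308]
eef_rot: [180.0, -0.0, 39.9]
contact_force: [-2.9, 2.5, 4.8]
gripper_width: 0.0261
gripper_force: 20.0
```

Emit:
move_arm(targets=[[[0,0,-4],[0,0,0]],[[0,0,-10],[0,0,0]],[[0,0,-15],[0,0,0]],[[2.5,-2.7,-16.8],[0,0,0]],[[5.5,-6.2,-16.8],[0,0,0]]])

```text
time_s: 10.82
tcp_pos: [0.5315, -0.1641, 0.1995]
eef_rot: [179.9, -0.1, 39.8]
contact_force: [0.7, 0.3, -4.7]
gripper_width: 0.0256
gripper_force: 20.0
```

Emit:
move_arm(targets=[[[2.4,-2.6,0],[0,0,0]],[[3.7,-4.1,0],[0,0,0]],[[3.7,-4.1,0],[0,0,0]],[[3.7,-4.1,0],[0,0,0]],[[3.7,-4.1,0],[0,0,0]]])

```text
time_s: 11.45
tcp_pos: [0.5327, -0.1099, 0.1979]
eef_rot: [-180.0, 0.0, 39.9]
contact_force: [0.4, 0.5, -4.1]
gripper_width: 0.0257
gripper_force: 20.0
```

Run:
```python
from h import *
c=viewer.capture('side');t=viewer.capture('top')
st();to(.533,-.11,.191,40)
for n in('side','top'):
    for l in ('weight_450','pin_tip','pan_seat'):print(n,l,[(d['location'],round(d['score'],2)) for d in pinpoint(l,n)[:5]])
p=r.get_state()['tcp_pos'];b=p-[0,0,.031]
print('weight origin proj side',proj(c,b),'top',proj(t,b),'pin proj',proj(c,[.533,-.11,.147]))
cv2.imwrite('pics/h.png',np.hstack([cv2.resize(c['image'][150:225,240:315],None,fx=7,fy=7,interpolation=cv2.INTER_CUBIC)]))
```

```text
t 11.55 tcp [ 0.5328 -0.1099  0.198 ] rot [-1.7999e+02  2.0000e-02  3.9890e+01] F [ 0.19 -0.24 -4.05] w 0.0256 gf 19.98
shift cm [0.01 0.02 0.7 ] turn [-0.     0.    -0.002]
side weight_450 [([216.3, 303.5], 0.66), ([182.9, 275.1], 0.59), ([197.9, 317.0], 0.49), ([186.5, 322.0], 0.47), ([192.6, 381.5], 0.44)]
side pin_tip [([184.8, 278.3], 0.54)]
side pan_seat [([194.3, 275.3], 0.52)]
top weight_450 [([168.9, 413.7], 0.79), ([197.2, 410.4], 0.78), ([181.3, 343.4], 0.71), ([284.6, 401.0], 0.62), ([143.8, 326.7], 0.58)]
top pin_tip [([138.4, 323.5], 0.61)]
top pan_seat [([146.4, 322.2], 0.47)]
weight origin proj side [277.03106811 181.11092983] top [324.65648952 138.95214963] pin proj [277.37198525 185.99687908]
```

View pics/h.png

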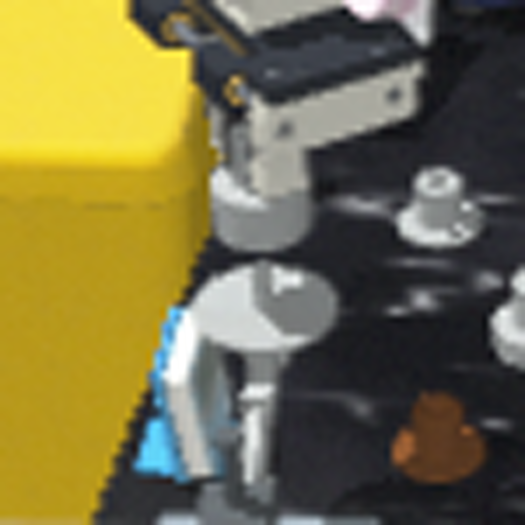

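Emit:
move_arm(targets=[[[0.05,0,1.2],[0,0,0]],[[0.05,0,2.0],[0,0,0]],[[0.05,0,2.5],[0,0,0]],[[0.05,0,3.0],[0,0,0]],[[0.05,0,3.0],[0,0,0]]])

```text
time_s: 12.48
tcp_pos: [0.5333, -0.109, 0.1681]
eef_rot: [-180.0, 0.0, 40.0]
contact_force: [-1.3, -0.6, -0.3]
gripper_width: 0.0255
gripper_force: 20.0
```

Emit:
move_arm(targets=[[[0,0,0],[0,0,0]],[[0,0,0],[0,0,0]],[[0,0,0],[0,0,0]]])

```text
time_s: 12.85
tcp_pos: [0.5333, -0.1089, 0.1684]
eef_rot: [180.0, -0.0, 39.9]
contact_force: [-1.4, -0.3, -0.5]
gripper_width: 0.0258
gripper_force: 20.0
```

Run:
```python
from h import *
F=[]
for i in range(4):
    c=viewer.capture('side');F.append(r.get_state()['contact_force'])
print(np.mean(F,0));print(r.get_state()['moment']);st()
```

```text
[-1.4198774  -0.84892063 -0.57042929]
[-0.39384685  0.51307816 -0.02976723]
t 13.05 tcp [ 0.5333 -0.1089  0.1684] rot [180.    -0.    39.95] F [-1.38 -0.72 -0.22] w 0.0253 gf 19.98
```

Emit:
move_arm(targets=[[[0,0,-1.2],[0,0,0]],[[0.19,0.16,-1.2],[0,0,0]],[[0.19,0.16,-0.7],[0,0,0]],[[0.19,0.16,-0.3],[0,0,0]],[[0.19,0.16,-0.3],[0,0,0]]])

```text
time_s: 13.68
tcp_pos: [0.5359, -0.1089, 0.1709]
eef_rot: [180.0, 0.0, 39.9]
contact_force: [1.5, 0.4, -1.0]
gripper_width: 0.0254
gripper_force: 20.0
```

Emit:
move_arm(targets=[[[0,0,-0.9],[0,0,0]],[[0.045,-0.245,-0.9],[0,0,0]],[[0.045,-0.245,-0.4],[0,0,0]],[[0.045,-0.245,0],[0,0,0]],[[0.045,-0.245,0],[0,0,0]]])

```text
time_s: 14.3
tcp_pos: [0.534, -0.1068, 0.1705]
eef_rot: [-179.9, 0.1, 39.9]
contact_force: [-0.1, -0.6, -5.0]
gripper_width: 0.0252
gripper_force: 20.0
```

Emit:
move_arm(targets=[[[0,0,-0.9],[0,0,0]],[[-0.195,-0.16,-0.9],[0,0,0]],[[-0.195,-0.16,-0.4],[0,0,0]],[[-0.195,-0.16,0],[0,0,0]],[[-0.195,-0.16,0],[0,0,0]]])

```text
time_s: 14.92
tcp_pos: [0.5321, -0.1067, 0.1708]
eef_rot: [-180.0, 0.0, 39.9]
contact_force: [2.1, 0.3, -4.6]
gripper_width: 0.0257
gripper_force: 20.0
```

Emit:
move_arm(targets=[[[0,0,-0.9],[0,0,0]],[[-0.23,0.085,-0.9],[0,0,0]],[[-0.23,0.085,-0.4],[0,0,0]],[[-0.23,0.085,0],[0,0,0]],[[-0.23,0.085,0],[0,0,0]]])

```text
time_s: 15.55
tcp_pos: [0.5308, -0.1091, 0.1711]
eef_rot: [180.0, 0.0, 39.9]
contact_force: [0.4, -1.2, 0.4]
gripper_width: 0.0259
gripper_force: 20.0
```

Emit:
move_arm(targets=[[[0,0,-0.9],[0,0,0]],[[-0.045,0.245,-0.9],[0,0,0]],[[-0.045,0.245,-0.4],[0,0,0]],[[-0.045,0.245,0],[0,0,0]],[[-0.045,0.245,0],[0,0,0]]])

```text
time_s: 16.18
tcp_pos: [0.5321, -0.1111, 0.171]
eef_rot: [180.0, 0.0, 39.9]
contact_force: [0.4, -1.4, -1.9]
gripper_width: 0.0259
gripper_force: 20.0
```

Emit:
move_arm(targets=[[[0,0,-0.9],[0,0,0]],[[0.195,0.16,-0.9],[0,0,0]],[[0.195,0.16,-0.4],[0,0,0]],[[0.195,0.16,0],[0,0,0]],[[0.195,0.16,0],[0,0,0]]])

```text
time_s: 16.8
tcp_pos: [0.5346, -0.1111, 0.171]
eef_rot: [180.0, 0.0, 40.0]
contact_force: [1.0, -0.7, -0.7]
gripper_width: 0.0255
gripper_force: 20.0
```

Emit:
move_arm(targets=[[[0,0,-0.9],[0,0,0]],[[0.28,-0.42,-0.9],[0,0,0]],[[0.28,-0.42,-0.4],[0,0,0]],[[0.28,-0.42,0],[0,0,0]],[[0.28,-0.42,0],[0,0,0]]])

```text
time_s: 17.42
tcp_pos: [0.5335, -0.106, 0.1705]
eef_rot: [-179.9, 0.1, 39.9]
contact_force: [0.1, -0.4, -4.1]
gripper_width: 0.0257
gripper_force: 20.0
```

Run:
```python
from h import *
F=[]
for i in range(4):
    c=viewer.capture('side');F.append(r.get_state()['contact_force'])
print(np.mean(F,0));st()
```

```text
[-0.15262171 -0.22476207 -3.82704936]
t 17.62 tcp [ 0.5341 -0.1061  0.1713] rot [180.     0.    39.95] F [-0.07 -1.31 -3.15] w 0.0258 gf 19.98
```

Emit:
move_arm(targets=[[[0,0,0.5],[0,0,0]],[[0,0,1.0],[0,0,0]],[[0,0,1.4],[0,0,0]],[[0,0,1.6],[0,0,0]],[[0,0,1.6],[0,0,0]]])

```text
time_s: 18.25
tcp_pos: [0.534, -0.106, 0.1551]
eef_rot: [-180.0, 0.0, 39.9]
contact_force: [0.6, 0.2, -3.7]
gripper_width: 0.0254
gripper_force: 20.0
```

Emit:
move_arm(targets=[[[0,0,0.2],[0,0,0]],[[0,0,0.4],[0,0,0]],[[0,0,0.4],[0,0,0]],[[0,0,0.4],[0,0,0]]])

```text
time_s: 18.75
tcp_pos: [0.5343, -0.1062, 0.1516]
eef_rot: [180.0, -0.0, 39.9]
contact_force: [-0.5, -1.0, -0.7]
gripper_width: 0.0255
gripper_force: 20.0
```

Emit:
move_arm(targets=[[[0,0,0.3],[0,0,0]],[[0,0,0.6],[0,0,0]],[[0,0,0.9],[0,0,0]],[[0,0,0.9],[0,0,0]],[[0,0,0.9],[0,0,0]]])

```text
time_s: 19.38
tcp_pos: [0.5341, -0.106, 0.1423]
eef_rot: [-180.0, -0.0, 39.9]
contact_force: [0.3, -1.1, -0.6]
gripper_width: 0.0257
gripper_force: 20.0
```

Emit:
move_arm(targets=[[[0,0,0],[0,0,0]],[[0,0,0],[0,0,0]],[[0,0,0],[0,0,0]],[[0,0,-1],[0,0,0]],[[0,0,-3],[0,0,0]]], jaw=4.4)

```text
time_s: 20.0
tcp_pos: [0.5337, -0.1061, 0.1726]
eef_rot: [-180.0, 0.1, 39.9]
contact_force: [0.5, -0.2, 0.4]
gripper_width: 0.0439
gripper_force: 0.0
```

Emit:
move_arm(targets=[[[0,0,-4],[0,0,0.186]],[[0,0,-7],[0,0,0.372]],[[0,0,-8],[0,0,0.558]],[[0,0,-8],[0,0,0.558]]], jaw=3.4)

```text
time_s: 20.5
tcp_pos: [0.5346, -0.106, 0.2538]
eef_rot: [180.0, -0.2, 8.1]
contact_force: [0.5, -0.5, -0.3]
gripper_width: 0.0342
gripper_force: 0.0
```

Run:
```python
from h import *
st()
t=viewer.capture('top');c=viewer.capture('side')
for n in('top','side'):
    for l in ('poise_top','weight_pan','housing'):print(n,l,[(d['location'],round(d['score'],2)) for d in pinpoint(l,n)[:3]])
cv2.imwrite('pics/p.png',np.hstack([cv2.resize(t['image'][110:185,195:295],None,fx=4,fy=4,interpolation=cv2.INTER_CUBIC),cv2.resize(c['image'][175:250,235:335],None,fx=4,fy=4,interpolation=cv2.INTER_CUBIC)]))
```

```text
t 20.5 tcp [ 0.5346 -0.106   0.2538] rot [ 1.80e+02 -1.50e-01  8.05e+00] F [ 0.46 -0.54 -0.33] w 0.0342 gf 0.0
top poise_top [([149.7, 323.7], 0.71), ([145.0, 265.5], 0.69), ([197.1, 380.7], 0.42)]
top weight_pan [([153.8, 326.6], 0.81)]
top housing []
side poise_top [([210.8, 277.1], 0.68), ([200.3, 312.3], 0.2)]
side weight_pan [([206.2, 276.9], 0.57), ([196.2, 340.7], 0.46)]
side housing [([253.7, 267.4], 0.82), ([197.1, 277.9], 0.28)]
```

View pics/p.png

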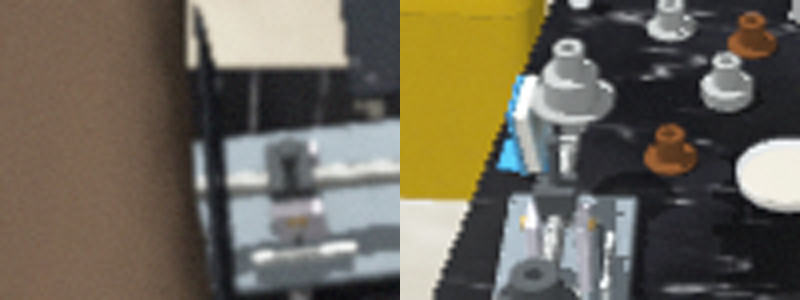

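The 450 g weight sits flat on its pan and the weight side is low, so the poise must move left by about 40 mm. I will straddle the stem and grip it lightly.

Emit:
move_arm(targets=[[[0,-5,0],[0,0,0]],[[0,-10,2],[0,0,0]],[[0,-15,4],[0,0,0]],[[0,-15,6],[0,0,0]],[[0,-15,7],[0,0,0]]], jaw=3.8, squeeze=3)

```text
time_s: 21.52
tcp_pos: [0.5127, 0.0429, 0.1812]
eef_rot: [180.0, 0.1, 8.1]
contact_force: [-0.0, 0.0, 0.2]
gripper_width: 0.0381
gripper_force: 0.0
```

Emit:
move_arm(targets=[[[0,0,1],[0,0,0]],[[0,0,1.7],[0,0,0]],[[0,0,2.3],[0,0,0]],[[0,0,2.3],[0,0,0]]])

```text
time_s: 22.02
tcp_pos: [0.5131, 0.0422, 0.159]
eef_rot: [180.0, 0.0, 7.9]
contact_force: [-1.1, 0.5, 0.9]
gripper_width: 0.0381
gripper_force: 0.0
```

Emit:
move_arm(targets=[[[0,0,0.6],[0,0,0]],[[0,0,1.2],[0,0,0]],[[0,0,1.6],[0,0,0]],[[0,0,1.6],[0,0,0]]])

```text
time_s: 22.52
tcp_pos: [0.513, 0.0425, 0.1429]
eef_rot: [180.0, 0.0, 8.0]
contact_force: [-0.6, -0.2, 0.8]
gripper_width: 0.038
gripper_force: 0.0
```

Emit:
move_arm(targets=[[[0,0,0],[0,0,0]],[[0,0,0],[0,0,0]],[[0,0,0],[0,0,0]],[[0,0,0],[0,0,0]],[[0,0,0],[0,0,0]]], jaw=1.2)

```text
time_s: 23.15
tcp_pos: [0.5134, 0.0425, 0.1435]
eef_rot: [180.0, -0.0, 8.0]
contact_force: [-0.4, -1.3, 2.1]
gripper_width: 0.0135
gripper_force: 3.0
```

Emit:
move_arm(targets=[[[0,-0.8,0],[0,0,0]],[[0,-1.6,0],[0,0,0]],[[0,-2.4,0],[0,0,0]],[[0,-3.2,0],[0,0,0]],[[0,-3.8,0],[0,0,0]]])

```text
time_s: 23.78
tcp_pos: [0.5081, 0.0809, 0.1432]
eef_rot: [-180.0, -0.0, 8.0]
contact_force: [3.0, 0.4, -0.3]
gripper_width: 0.0135
gripper_force: 3.0
```

Emit:
move_arm(targets=[[[0,0,0],[0,0,0]],[[0,0,0],[0,0,0]],[[0,0,0],[0,0,0]],[[0,0,0],[0,0,0]]], jaw=4.0)

```text
time_s: 24.28
tcp_pos: [0.5079, 0.0799, 0.1432]
eef_rot: [180.0, 0.0, 8.0]
contact_force: [0.9, -0.0, -0.1]
gripper_width: 0.0397
gripper_force: 0.0
```

Emit:
move_arm(targets=[[[0,0,0],[0,0,0]],[[0,0,0],[0,0,0]],[[0,0,0],[0,0,0]],[[0,0,0],[0,0,0]],[[0,0,0],[0,0,0]]])

```text
time_s: 24.9
tcp_pos: [0.508, 0.0802, 0.1433]
eef_rot: [180.0, 0.0, 8.0]
contact_force: [-0.5, -0.2, -0.6]
gripper_width: 0.0398
gripper_force: 0.0
```

Emit:
move_arm(targets=[[[0,0,0],[0,0,0]],[[0,0,0],[0,0,0]],[[0,0,0],[0,0,0]],[[0,0,0],[0,0,0]],[[0,0,0],[0,0,0]]])

```text
time_s: 25.52
tcp_pos: [0.508, 0.0801, 0.1433]
eef_rot: [180.0, -0.0, 8.0]
contact_force: [0.0, 0.3, 0.6]
gripper_width: 0.0401
gripper_force: 0.0
```

Run:
```python
from h import *
st()
t=viewer.capture('top');c=viewer.capture('side')
cv2.imwrite('pics/q_side.png',c['image']);cv2.imwrite('pics/q_top.png',t['image'])
# pan rim tilt: compare with the start picture by patch shifts (side view)
ref=cv2.imread('pics/side0.png');
def shift(a,b,box):
    x0,y0,x1,y1=box;T=cv2.cvtColor(a,6)[y0:y1,x0:x1];I=cv2.cvtColor(b,6)[y0-12:y1+12,x0-6:x1+6]
    m=cv2.matchTemplate(I,T,5);_,v,_,l=cv2.minMaxLoc(m)
    y,x=l[1],l[0];sub=0
    if 0<y<m.shape[0]-1:
        a_,b_,c_=m[y-1,x],m[y,x],m[y+1,x];sub=.5*(a_-c_)/(a_-2*b_+c_)
    return x-6,round(y-12+sub,2),round(v,3)
p=cv2.imread('pics/press.png')
print('housing shift from start',shift(ref,c['image'],(255,240,284,268)))
for z in(.098,.110,.122):
    h=np.array([.4935,.189]);w=np.array([.534,-.106]);print(z,'housing row',proj(c,[*h,z]),'pan row',proj(c,[*w,z]))
print([ (l,d['location'],round(d['score'],2)) for l in('housing','weight_pan','poise_top') for d in pinpoint(l,'side')[:2]])
```

```text
t 25.52 tcp [0.508  0.0801 0.1433] rot [180.    -0.     7.97] F [0.04 0.26 0.63] w 0.0401 gf 0.0
housing shift from start (0, np.float32(-4.5), 0.786)
0.098 housing row [269.7919236  257.00032344] pan row [277.5932445  198.42874828]
0.11 housing row [269.53936594 253.97251119] pan row [277.40820676 195.57587548]
0.122 housing row [269.28460038 250.91633047] pan row [277.22180514 192.70033405]
[('housing', [254.8, 270.5], 0.5), ('weight_pan', [203.3, 275.1], 0.45), ('poise_top', [219.4, 269.8], 0.61)]
```

Emit:
move_arm(targets=[[[0,0,0],[0,0,0]],[[0,0,0],[0,0,0]],[[0,0,0],[0,0,0]],[[0,0,0],[0,0,0]]], jaw=1.2)

```text
time_s: 26.28
tcp_pos: [0.5079, 0.0801, 0.1432]
eef_rot: [-180.0, 0.0, 8.0]
contact_force: [0.9, -0.2, -0.9]
gripper_width: 0.0136
gripper_force: 3.0
```

Emit:
move_arm(targets=[[[0,-0.5,0],[0,0,0]],[[0,-1.0,0],[0,0,0]],[[0,-1.0,0],[0,0,0]],[[0,-1.0,0],[0,0,0]],[[0,-1.0,0],[0,0,0]]])

```text
time_s: 26.9
tcp_pos: [0.5066, 0.0902, 0.1434]
eef_rot: [-180.0, -0.0, 8.0]
contact_force: [-1.0, 0.8, 0.6]
gripper_width: 0.0135
gripper_force: 3.0
```

Emit:
move_arm(targets=[[[0,0,0],[0,0,0]],[[0,0,0],[0,0,0]],[[0,0,0],[0,0,0]],[[0,0,0],[0,0,0]],[[0,0,0],[0,0,0]]], jaw=4.0)

```text
time_s: 27.52
tcp_pos: [0.5066, 0.09, 0.1433]
eef_rot: [180.0, 0.0, 8.0]
contact_force: [-0.7, -0.1, -0.9]
gripper_width: 0.0397
gripper_force: 0.0
```

Emit:
move_arm(targets=[[[0,0,0],[0,0,0]],[[0,0,0],[0,0,0]],[[0,0,0],[0,0,0]],[[0,0,0],[0,0,0]],[[0,0,0],[0,0,0]]])

```text
time_s: 28.15
tcp_pos: [0.5066, 0.09, 0.1433]
eef_rot: [180.0, 0.0, 8.0]
contact_force: [-0.4, 0.1, 0.4]
gripper_width: 0.0401
gripper_force: 0.0
```

Emit:
move_arm(targets=[[[0,0,0],[0,0,0]],[[0,0,0],[0,0,0]],[[0,0,0],[0,0,0]],[[0,0,0],[0,0,0]],[[0,0,0],[0,0,0]]])

```text
time_s: 28.78
tcp_pos: [0.5066, 0.0901, 0.1433]
eef_rot: [-180.0, 0.0, 8.0]
contact_force: [-1.3, 0.2, 0.0]
gripper_width: 0.0399
gripper_force: 0.0
```

```bash
cat >> h.py <<'E'
def shift(a,b,box):
    x0,y0,x1,y1=box;T=cv2.cvtColor(a,6)[y0:y1,x0:x1];I=cv2.cvtColor(b,6)[y0-12:y1+12,x0-6:x1+6]
    m=cv2.matchTemplate(I,T,5);_,v,_,l=cv2.minMaxLoc(m);y,x=l[1],l[0];sub=0
    if 0<y<m.shape[0]-1:
        a_,b_,c_=m[y-1,x],m[y,x],m[y+1,x];sub=.5*(a_-c_)/(a_-2*b_+c_)
    return x-6,round(float(y-12+sub),2),round(float(v),3)
E
python3 - <<'E'
from h import *
st();ref=cv2.imread('pics/side0.png');q=cv2.imread('pics/q_side.png')
for i in range(3):
    c=viewer.capture('side');im=c['image']
    for b in((255,240,284,268),(252,252,290,272)):print('housing vs start',shift(ref,im,b),'q vs start',shift(ref,q,b),'housing vs q',shift(q,im,(255,236,284,264)))
    print('weight vs q',shift(q,im,(263,180,292,206)),[ (l,d['location'],round(d['score'],2)) for l in('housing','weight_pan','poise_top') for d in pinpoint(l,'side')[:1]])
cv2.imwrite('pics/q2.png',im)
E
```

```text
t 28.77 tcp [0.5066 0.0901 0.1433] rot [-180.      0.      7.97] F [-1.35  0.21  0.01] w 0.0399 gf 0.0
housing vs start (0, -2.38, 0.82) q vs start (0, -4.5, 0.786) housing vs q (0, 1.99, 0.91)
housing vs start (0, -2.03, 0.796) q vs start (0, -4.64, 0.733) housing vs q (0, 1.99, 0.91)
weight vs q (0, 1.95, 0.926) [('housing', [258.1, 267.5], 0.82), ('weight_pan', [201.6, 276.4], 0.36), ('poise_top', [220.9, 270.9], 0.68)]
housing vs start (0, -2.29, 0.821) q vs start (0, -4.5, 0.786) housing vs q (0, 2.01, 0.907)
housing vs start (0, -1.92, 0.798) q vs start (0, -4.64, 0.733) housing vs q (0, 2.01, 0.907)
weight vs q (0, 1.96, 0.926) [('housing', [257.4, 268.8], 0.67), ('weight_pan', [221.2, 332.3], 0.48), ('poise_top', [220.5, 270.1], 0.64)]
housing vs start (0, -2.28, 0.823) q vs start (0, -4.5, 0.786) housing vs q (0, 2.02, 0.905)
housing vs start (0, -1.93, 0.798) q vs start (0, -4.64, 0.733) housing vs q (0, 2.02, 0.905)
weight vs q (0, 1.95, 0.926) [('housing', [258.2, 270.5], 0.75), ('weight_pan', [202.4, 277.3], 0.36), ('poise_top', [218.8, 268.7], 0.5)]
```

Emit:
move_arm(targets=[[[0,0,-3],[0,0,0]],[[0,0,-6],[0,0,0]],[[-5,0,-6],[0,0,0]],[[-9.5,0,-6],[0,0,0]],[[-9.5,0,-6],[0,0,0]]])

```text
time_s: 30.0
tcp_pos: [0.4102, 0.0762, 0.2037]
eef_rot: [-179.9, -0.1, 8.0]
contact_force: [0.5, 0.2, 1.2]
gripper_width: 0.0403
gripper_force: 0.0
```

Run:
```python
from h import *
st();ref=cv2.imread('pics/side0.png')
for i in range(2):
    c=viewer.capture('side');im=c['image']
    for b in((255,240,284,268),(252,252,290,272),(253,245,288,272)):print('housing vs start',shift(ref,im,b))
t=viewer.capture('top');rt=cv2.imread('pics/top0.png')
print('top housing',[shift(rt,t['image'],b) for b in((198,146,226,174),)])
for l in('housing','weight_pan','poise_top','weight_450'):print(l,[(d['location'],round(d['score'],2)) for n in('side','top') for d in pinpoint(l,n)[:3]])
cv2.imwrite('pics/f_side.png',im);cv2.imwrite('pics/f_top.png',t['image'])
cv2.imwrite('pics/f.png',np.hstack([cv2.resize(v,None,fx=4,fy=4,interpolation=cv2.INTER_CUBIC) for v in(ref[175:280,235:330],im[175:280,235:330])]))
```

```text
t 30.0 tcp [0.4102 0.0762 0.2037] rot [-1.7993e+02 -5.0000e-02  8.0200e+00] F [0.53 0.22 1.17] w 0.0403 gf 0.0
housing vs start (0, -2.17, 0.83)
housing vs start (0, -1.88, 0.801)
housing vs start (0, -2.06, 0.815)
housing vs start (0, -2.17, 0.83)
housing vs start (0, -1.87, 0.8)
housing vs start (0, -2.05, 0.814)
top housing [(3, -12.0, 0.129)]
housing [([257.4, 269.5], 0.8)]
weight_pan [([201.3, 276.3], 0.65), ([149.3, 323.9], 0.69), ([142.8, 324.4], 0.22)]
poise_top [([223.1, 269.8], 0.47)]
weight_450 [([195.9, 275.3], 0.79), ([187.4, 322.6], 0.68), ([214.8, 299.5], 0.52), ([198.6, 407.3], 0.65), ([173.6, 413.8], 0.59), ([180.9, 343.6], 0.59)]
```

View pics/f.png

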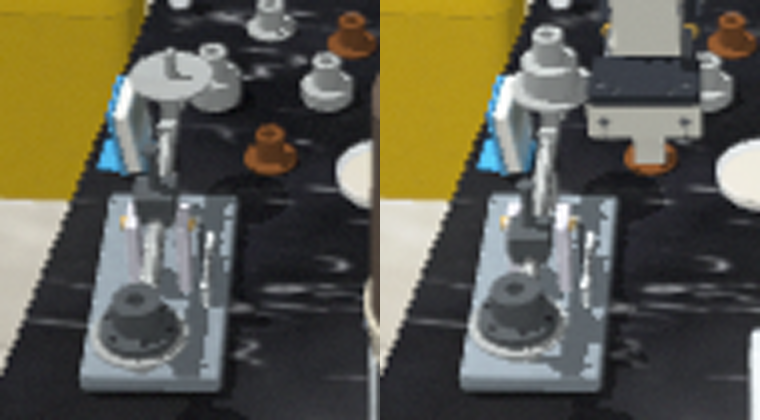

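Run:
```python
from h import *
ref=cv2.imread('pics/side0.png');im=viewer.capture('side')['image'];st()
for b in((266,193,290,206),(266,191,290,210),(268,196,288,212),(272,200,282,222)):print('pan',shift(ref,im,b))
for b in((255,240,284,268),(250,255,284,270),(253,258,282,272)):print('housing',shift(ref,im,b))
# column profiles of pan lower rim and left pan lower rim
g0=cv2.cvtColor(ref,6).astype(int);g1=cv2.cvtColor(im,6).astype(int)
for x in(270,285):print(x,g0[190:212,x],g1[190:212,x])
for x in(262,268,274):print(x,g0[252:275,x],g1[252:275,x])
print([ (d['location'],round(d['score'],2)) for d in pinpoint('poise_top','side')[:2]])
```

```text
t 30.6 tcp [0.4126 0.0768 0.2031] rot [1.7998e+02 3.0000e-02 7.9600e+00] F [-0.03  0.51  0.83] w 0.0403 gf 0.0
pan (-1, 2.46, 0.602)
pan (-1, 2.29, 0.631)
pan (0, 2.49, 0.772)
pan (0, 1.99, 0.803)
housing (0, -2.17, 0.83)
housing (0, -2.43, 0.896)
housing (0, -2.02, 0.821)
270 [181 190 193 191 186 185 187 187 160  96  87  88  87  89  93  97 102 103
 104 108 107 106] [156 143 114 185 184 185 186 204 205 206 196 132  98  97 104 108 113 114
 116 116 119 118]
285 [196 193 191 192 192 190 190 153 113 125 123 122  80  32  34  36  50  33
  31  31  30  31] [ 34  70 203 194 117 116 117 117 117 118 111  45  34  35  35  42  56  38
  35  31  33  35]
262 [ 94  74  72  96  94  96  94  67  84  78  94 149 182 151 158 168 160 131
 105  98  71  18  23] [ 91 102 107 102  83  77 100  77 125 205 191 151 185 185 182 183 175 145
 114 109  79  22  26]
268 [ 97  94  61  61  60  61  60  65  94  95  90  62  90 185 164 124 152 134
 103  99  74  18  22] [ 66  65  66  65  69  93 105 104  72  69 116 198 127 149 182 181 179 149
 114 107  81  21  22]
274 [ 57  56  53  52  54  54  58  54  58  81  57  63 109 158 135 157 158 137
  99  94  71  16  27] [ 59  58  59  59  59  66  90  66  67 118 201 132 109 115 179 177 174 150
 112 105  80  19  22]
[([219.1, 271.5], 0.45)]
```

Emit:
move_arm(targets=[[[5,0.3,0],[0,0,0]],[[9.5,0.56,0],[0,0,0]],[[9.5,0.56,2],[0,0,0]],[[9.5,0.56,4.5],[0,0,0]],[[9.5,0.56,6],[0,0,0]]])

```text
time_s: 31.28
tcp_pos: [0.507, 0.0842, 0.1419]
eef_rot: [180.0, 0.1, 8.0]
contact_force: [0.1, -0.5, 0.4]
gripper_width: 0.04
gripper_force: 0.0
```

Emit:
move_arm(targets=[[[0,0,0],[0,0,0]],[[0,0,0],[0,0,0]],[[0,0,0],[0,0,0]],[[0,0,0],[0,0,0]],[[0,0,0],[0,0,0]]], jaw=1.2)

```text
time_s: 31.9
tcp_pos: [0.5078, 0.0848, 0.1439]
eef_rot: [-180.0, -0.1, 8.0]
contact_force: [0.7, 0.4, 1.0]
gripper_width: 0.0134
gripper_force: 3.0
```

Emit:
move_arm(targets=[[[0,0.3,0],[0,0,0]],[[0,0.6,0],[0,0,0]],[[0,0.9,0],[0,0,0]],[[0,1.15,0],[0,0,0]],[[0,1.15,0],[0,0,0]]])

```text
time_s: 32.52
tcp_pos: [0.5093, 0.0729, 0.1434]
eef_rot: [180.0, -0.0, 8.0]
contact_force: [3.6, -0.6, 1.9]
gripper_width: 0.0134
gripper_force: 3.0
```

Emit:
move_arm(targets=[[[0,0,0],[0,0,0]],[[0,0,0],[0,0,0]],[[0,0,0],[0,0,0]],[[0,0,0],[0,0,0]]], jaw=4.0)

```text
time_s: 33.02
tcp_pos: [0.5087, 0.0731, 0.1431]
eef_rot: [180.0, 0.0, 8.0]
contact_force: [-0.3, 0.0, -0.7]
gripper_width: 0.0398
gripper_force: 0.0
```

Emit:
move_arm(targets=[[[0,0,-3],[0,0,0]],[[0,0,-6],[0,0,0]],[[-5,0,-6],[0,0,0]],[[-9.5,0,-6],[0,0,0]],[[-9.5,0,-6],[0,0,0]]])

```text
time_s: 33.65
tcp_pos: [0.4125, 0.0592, 0.2037]
eef_rot: [-179.9, -0.0, 8.0]
contact_force: [0.3, 0.4, 0.4]
gripper_width: 0.0401
gripper_force: 0.0
```

Emit:
move_arm(targets=[[[0,0,0],[0,0,0]],[[0,0,0],[0,0,0]],[[0,0,0],[0,0,0]],[[0,0,0],[0,0,0]],[[0,0,0],[0,0,0]]])

```text
time_s: 34.28
tcp_pos: [0.415, 0.0599, 0.2031]
eef_rot: [180.0, 0.0, 8.0]
contact_force: [0.4, -0.1, 0.1]
gripper_width: 0.0401
gripper_force: 0.0
```

```bash
cat > m.py <<'E'
from h import *
ref=cv2.imread('pics/side0.png');old=cv2.imread('pics/f_side.png')
def edge(im,x,lo,hi,lev):
    g=cv2.cvtColor(im,6)[lo:hi,x-1:x+2].mean(1)
    i=[k for k in range(len(g)-1) if g[k]>=lev>g[k+1]];k=i[0];return lo+k+(g[k]-lev)/(g[k]-g[k+1])
st()
for i in range(2):
    im=viewer.capture('side')['image']
    print('vs start: pan',[shift(ref,im,b)[1] for b in((268,196,288,212),(272,200,282,222))],'housing',[shift(ref,im,b)[1] for b in((255,240,284,268),(250,255,284,270),(253,258,282,272))])
    print('vs f: pan/weight',[shift(old,im,b) for b in((266,182,284,204),(264,180,280,200))],'housing',[shift(old,im,b) for b in((255,240,284,268),(250,250,284,266))])
    print('edges start/f/now',[[round(edge(v,x,194,206,140),2) for v in(ref,old,im)] for x in(269,270,271)])
    import time
cv2.imwrite('pics/n_side.png',im)
E
python3 m.py
```

```text
t 34.27 tcp [0.415  0.0599 0.2031] rot [1.7999e+02 3.0000e-02 7.9600e+00] F [ 0.44 -0.09  0.06] w 0.0401 gf 0.0
vs start: pan [5.58, 4.02] housing [-5.66, -5.77, -5.79]
vs f: pan/weight [(0, 2.89, 0.799), (0, 2.73, 0.773)] housing [(0, -3.15, 0.863), (0, -3.1, 0.902)]
edges start/f/now [[np.float64(198.14), np.float64(200.5), np.float64(203.34)], [np.float64(198.21), np.float64(200.84), np.float64(203.8)], [np.float64(198.5), np.float64(201.32), np.float64(204.45)]]
vs start: pan [5.58, 4.03] housing [-5.67, -5.77, -5.79]
vs f: pan/weight [(0, 2.88, 0.799), (0, 2.73, 0.774)] housing [(0, -3.16, 0.862), (0, -3.1, 0.902)]
edges start/f/now [[np.float64(198.14), np.float64(200.5), np.float64(203.33)], [np.float64(198.21), np.float64(200.84), np.float64(203.8)], [np.float64(198.5), np.float64(201.32), np.float64(204.45)]]
```

Emit:
move_arm(targets=[[[5,0.3,0],[0,0,0]],[[9.5,0.3,0],[0,0,0]],[[9.5,0.3,2],[0,0,0]],[[9.5,0.3,4.5],[0,0,0]],[[9.5,0.3,6],[0,0,0]]])

```text
time_s: 35.0
tcp_pos: [0.5089, 0.0699, 0.142]
eef_rot: [180.0, 0.1, 8.0]
contact_force: [0.1, 0.5, -1.3]
gripper_width: 0.0404
gripper_force: 0.0
```

Emit:
move_arm(targets=[[[0,0,0],[0,0,0]],[[0,0,0],[0,0,0]],[[0,0,0],[0,0,0]],[[0,0,0],[0,0,0]],[[0,0,0],[0,0,0]]], jaw=1.2)

```text
time_s: 35.62
tcp_pos: [0.5098, 0.0704, 0.1439]
eef_rot: [-180.0, -0.1, 8.0]
contact_force: [0.3, 0.7, 1.6]
gripper_width: 0.0137
gripper_force: 3.0
```

Emit:
move_arm(targets=[[[0,-0.5,0],[0,0,0]],[[0,-1.0,0],[0,0,0]],[[0,-1.5,0],[0,0,0]],[[0,-1.85,0],[0,0,0]],[[0,-1.85,0],[0,0,0]]])

```text
time_s: 36.25
tcp_pos: [0.5071, 0.089, 0.1434]
eef_rot: [-180.0, -0.0, 8.0]
contact_force: [2.6, 1.5, 0.8]
gripper_width: 0.0135
gripper_force: 3.0
```

Emit:
move_arm(targets=[[[0,0,0],[0,0,0]],[[0,0,0],[0,0,0]]])

```text
time_s: 36.5
tcp_pos: [0.5071, 0.0886, 0.1435]
eef_rot: [-180.0, -0.0, 8.0]
contact_force: [3.0, 1.7, 2.3]
gripper_width: 0.0138
gripper_force: 3.0
```

Emit:
move_arm(targets=[[[0,0,0],[0,0,0]],[[0,0,0],[0,0,0]],[[0,0,0],[0,0,0]],[[0,0,0],[0,0,0]]], jaw=4.0)

```text
time_s: 37.0
tcp_pos: [0.5066, 0.0883, 0.1431]
eef_rot: [180.0, 0.0, 8.0]
contact_force: [0.0, -0.3, -0.2]
gripper_width: 0.0393
gripper_force: 0.0
```

Emit:
move_arm(targets=[[[0,0,-3],[0,0,0]],[[0,0,-6],[0,0,0]],[[-5,0,-6],[0,0,0]],[[-9.5,0,-6],[0,0,0]],[[-9.5,0,-6],[0,0,0]]])

```text
time_s: 37.62
tcp_pos: [0.4103, 0.0745, 0.2037]
eef_rot: [-179.9, -0.0, 8.0]
contact_force: [1.2, 0.1, 0.2]
gripper_width: 0.0401
gripper_force: 0.0
```

Emit:
move_arm(targets=[[[0,0,0],[0,0,0]],[[0,0,0],[0,0,0]],[[0,0,0],[0,0,0]],[[0,0,0],[0,0,0]],[[0,0,0],[0,0,0]]])

```text
time_s: 38.25
tcp_pos: [0.4128, 0.0752, 0.2031]
eef_rot: [180.0, 0.0, 8.0]
contact_force: [-0.3, 0.7, -0.4]
gripper_width: 0.0399
gripper_force: 0.0
```

Emit:
move_arm(targets=[[[0,0,0],[0,0,0]],[[0,0,0],[0,0,0]],[[0,0,0],[0,0,0]],[[0,0,0],[0,0,0]],[[0,0,0],[0,0,0]]])

```text
time_s: 38.88
tcp_pos: [0.4127, 0.0753, 0.2033]
eef_rot: [180.0, -0.0, 8.0]
contact_force: [0.1, 0.7, -0.4]
gripper_width: 0.0397
gripper_force: 0.0
```

```bash
cp pics/n_side.png pics/stop_side.png
cat >> m.py <<'E'
s=cv2.imread('pics/stop_side.png')
print('vs right-low: pan',[shift(s,im,b) for b in((266,184,284,207),(264,182,280,203))],'housing',[shift(s,im,b) for b in((255,236,284,264),(250,246,284,263))])
E
python3 m.py
```

```text
t 38.88 tcp [0.4127 0.0753 0.2033] rot [180.    -0.     7.98] F [ 0.09  0.72 -0.44] w 0.0397 gf 0.0
vs start: pan [2.86, 2.11] housing [-2.72, -2.87, -2.74]
vs f: pan/weight [(0, 0.25, 0.958), (0, 0.2, 0.967)] housing [(0, -0.26, 0.965), (0, -0.26, 0.966)]
edges start/f/now [[np.float64(198.14), np.float64(200.5), np.float64(200.64)], [np.float64(198.21), np.float64(200.84), np.float64(201.13)], [np.float64(198.5), np.float64(201.32), np.float64(201.68)]]
vs start: pan [2.86, 2.11] housing [-2.72, -2.88, -2.74]
vs f: pan/weight [(0, 0.25, 0.957), (0, 0.2, 0.967)] housing [(0, -0.26, 0.965), (0, -0.26, 0.966)]
edges start/f/now [[np.float64(198.14), np.float64(200.5), np.float64(200.65)], [np.float64(198.21), np.float64(200.84), np.float64(201.15)], [np.float64(198.5), np.float64(201.32), np.float64(201.69)]]
vs right-low: pan [(0, -2.64, 0.804), (0, -2.53, 0.791)] housing [(0, 2.88, 0.89), (0, 2.83, 0.917)]
```

```bash
python3 -c "
from h import *
print(r.close_job());st()"
```

```text
the job is handed in; nothing more can be done
None
the job is handed in; nothing more can be done
```

I handed the job in with the 450 g weight over the pin on the right pan and the beam at rest within about 0.01 rad of level in the pictures. The arm was clear of everything, about 39 s were used, and the judge's result was not shown.

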